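# Lay out the bearing rebuild parts along the shaft line

### The arm

A 6-joint arm with a two-finger parallel gripper is mounted at the origin on the work surface. World frame = base frame: x ahead of the robot, y to its left, z up, the work surface at z = 0. Lengths are in m, angles in rad, forces in N, time in s.
With the tool pointing down it reaches from about 0.275 to 0.825 m from the base axis. Payload 5.2 kg.
Tool frame: the origin (TCP) lies at the very end of the fingers, on their centre line; the grasp point (between the pads) lies 19 mm behind it (tcp_to_grasp is the distance from the TCP to the grasp point, in m); z points along the fingers, y is the line along which they close (so a half turn about z gives the same grasp; the last joint's range is limited). The gripper opens to 93 mm and grips with 3 to 60 N. Pads are 15 mm wide; open, the fingers measure 128 mm over their backs; the gripper's body (75 mm by 188 mm) begins 65 mm behind the grasp point.
Start: joints at [-0.203, 0.259, 1.535, -0, 1.348, -0.203], TCP at [0.55, 0, 0.194] pointing down, gripper open.
Joint ranges: [-3.14, 3.14], [-0.91, 2.08], [0.19, 2.58], [-1.22, 4.36], [0.22, 2.71], [-3.12, 3.12]. Speed limits (rad/s): [2.57, 2.57, 3.14, 3.14, 3.14, 3.14].

### API

Orientations are given as a rotation vector (axis times angle).
In Python, from workcell import observe, snapshot, sign_off, tcp_to_grasp gives the robot as it stands.
- The arm moves only by the tool drive_tool, never from a script. Its argument "plan" is text: rows parted by semicolons, each of 6 numbers parted by spaces: the shift along the tool's x, y, z normalised to -1 to 1, where 1 is 300 mm, then the turn, a rotation vector about the tool's x, y, z normalised to -1 to 1, where 1 is 360 degrees. In form: x y z rx ry rz; .... A call has 1 to 12 rows; each row shifts and turns the commanded pose from where the row before left it, along the tool's axes as they then stand; what a row does not reach is not made up. A row lasts 1/10 s, in which the tool goes at most 50 mm and 8.59 degrees, less where a joint would pass 70% of its speed; a pose out of reach is approached as far as the arm can. A call with a number of a shift or a turn outside -1 to 1 is refused whole. A call with a gripper value outside its range is refused whole. "hand" is the closure, from 0 (fully open) to 1 (shut), set as the call begins (left out, the last holds). The fingers move at their own pace and stop on an object; the grip force is fixed at half the most. Time passes only in rows, so rows that do not move let the fingers close. It gives the time, the measured TCP pose, the force, the opening and the grip force at its end, in the units of the state.
- observe(): the state, without advancing time (a new reading comes with each control period).
- snapshot(name): name is "scene" or "side" or "wrist"; returns a dict with "color" (384x512x3 uint8, blue, green, red), "vertical_fov" (degrees; the focal length in pixels is half the picture's height over the tangent of half this angle, whatever the lens; pixels are square), "cx", "cy" (the principal point, pixels), "k1" (the pictures are not rectified: a ray, as slopes to the right and down, at radius r is drawn at 1 + k1 r^2 times it, then the intrinsics apply), "extrinsics" (4x4, takes a point from camera to world coordinates). Camera axes: x right, y down, z forward; pixel columns grow to the right and rows downward; lengths in m; the calibration is good to about 2 mm. A picture is of the moment at which its call begins. There is no depth.
- sign_off(): hands the job in; it is judged then, once.
The state is a dict: "time": time; "joints": joint angles; "qvel": joint speeds; "tau": joint torques, N m; "eef_pos": TCP position; "tcp_rot": TCP orientation; "ft_force": force on the tool from outside, world axes, zero at the start; "ft_torque": the same for the moment, N m; "opening": finger opening in m; "finger_force": force on a finger pad.
Only numpy, scipy, OpenCV 4.12 (cv2) and the standard library are available. Lean on these libraries where they do the work, as an engineer would, in place of code of your own. Each camera call takes 0.05 s, during which the arm holds its last target. There are 200 camera calls.

### The job

Set out the bearing rebuild parts in fitting order along the line from the pillow block over the rubber mat to the V-block. Stand the spacer sleeve upright in the middle of the mat with the ball bearing lying flat and centred on top of it; lay the hex nut flat on the bench halfway between the pillow block and the mat (centre to centre), and the end cover, hub up, on the bench halfway between the mat and the V-block (centre to centre). Leave the spray can, the tape roll and the spanner where they are.

Things in the scene. Friction and masses are not known exactly. Their poses are not given: they have to be found in the camera images.
- bearing: ball bearing, a flat steel ring with a dark seal band on its face and a bore: 52 mm outside, 25 mm bore, 15 mm thick, 0.13 kg. Lies flat on the bench at the start. Origin: centre of its underside, z along its axis (up).
- sleeve: spacer sleeve, a plain steel tube standing on end: 40 mm outside, 26 mm inside, 45 mm tall (the tallest loose part), 0.25 kg. Origin: centre of its lower end, z along its axis (up).
- nut: hexagonal steel nut with a through hole: 41 mm across flats, 47 mm across corners, 22 mm high, 0.16 kg. Lies flat at the start, at any yaw. Origin: centre of its underside, z up, x square to one pair of flats (so flats face yaw 0, 60, 120, ... degrees in its frame).
- cover: steel end cover, a solid disc flange of 60 mm diameter and 10 mm thickness with a solid round hub of 36 mm diameter standing 22 mm above it (32 mm high in all), four small dark dots on the flange; 0.28 kg. Hub up at the start. Origin: centre of the flange's underside, z up.
- mat: square black rubber mat, 80 x 80 mm, 4 mm thick, fixed to the bench (TARGET of the sleeve). Origin: centre of its underside (on the bench); its y axis runs along the row, through the pillow block on one side and the V-block on the other, each about 240 mm off (centre to centre); which of them is on which side varies.
- pillow_block: blue cast pillow block bearing housing with a steel insert, fixed: foot 130 x 40 mm and 14 mm high, round body 68 mm wide and 72 mm high, a brass grease nipple on top to 80 mm. Origin: centre of its underside; x along the foot's length, y along the bore.
- v_block: steel V-block with a V-shaped groove on top, fixed: 70 (x) x 60 (y) mm, 50 mm high. Origin: centre of its underside; the groove runs along y.
- spray_can: bystander: grey can with a white label band, 58 mm diameter, 150 mm tall, standing at one side of the work, loose. Origin: centre of its foot. To be left alone.
- tape_roll: bystander: brown roll of tape lying flat, 100 mm outside, 76 mm inside, 25 mm high, at the other side, loose. Origin: centre of its underside. To be left alone.
- spanner: bystander: steel spanner 160 mm long lying across the bench beyond the row, loose. Origin: centre of its underside, x along its length. To be left alone.
Not all that is in view belongs to the job. What is shaped like the pillow_block but green is not meant. Leave any green look-alike of the sleeve alone.

How it is judged:
At the end, for the whole second after the job is handed in: Sleeve upright on the mat within 12 mm of its centre, bearing flat on it within 8 mm of its axis; nut and cover (hub up) flat on the bench within 15 mm, along and across the row, of points 120 mm from the mat's centre towards the pillow block and the V-block; all at rest (horizontal distance between sleeve and mat below 0.012 m and z of sleeve in the frame of mat between 0.001 and 0.008 m and horizontal distance between bearing and sleeve below 0.008 m and z of bearing in the frame of sleeve between 0.041 and 0.049 m and ((y of pillow_block in the frame of mat above 0 m and y of nut in the frame of mat between 0.105 and 0.135 m) or (y of pillow_block in the frame of mat below 0 m and y of nut in the frame of mat between -0.135 and -0.105 m)) and x of nut in the frame of mat between -0.015 and 0.015 m and height (world z) of nut between -0.003 and 0.004 m and ((y of v_block in the frame of mat above 0 m and y of cover in the frame of mat between 0.105 and 0.135 m) or (y of v_block in the frame of mat below 0 m and y of cover in the frame of mat between -0.135 and -0.105 m)) and x of cover in the frame of mat between -0.015 and 0.015 m and height (world z) of cover between -0.003 and 0.004 m and angle between each of sleeve, bearing, nut, cover's own z axis and vertical below 0.1 rad and linear speed of each of sleeve, bearing, nut, cover below 0.01 m/s); the robot touches nothing.
It fails at once if the spray can is moved more than 15 mm (distance of spray_can from where it was at the start of the episode above 0.015 m).
It fails at once if the tape roll is moved more than 15 mm (distance of tape_roll from where it was at the start of the episode above 0.015 m).
It fails at once if the spanner is moved more than 15 mm (distance of spanner from where it was at the start of the episode above 0.015 m).
It fails at once if the spray can is knocked over (angle between spray_can's own z axis and vertical above 0.4 rad).
It also fails if it takes over 102 s, if anything falls off the work surface, if the arm or the gripper's body presses on something with over 40 N, if the wrist force passes 120 N, or if a joint passes its speed limit or range.

## Working session

There is one attempt and no reset: what is moved stays moved. The work goes in short steps, Python scripts to look and compute and a tool call to move; the robot and the scene stay as the last step left them, time stands still between calls to the robot, and variables do not carry over. Pictures are saved under pics/ and viewed, at most 14 in all, crops included, and the job is handed in when it is done.

Besides the shell and the picture viewer there is one more tool, called after "Call:" as name(argument=value, ...) on one line, values as JSON. drive_tool: Moves the arm, as the interface text tells. Scaled input: -1 to 1 covers 300 mm each way for a shift and 360 degrees each way for a turn. Its arguments: {"type":"object","properties":{"plan":{"type":"string"},"hand":{"type":"number"}},"required":["plan"]}

```bash
mkdir -p pics; cat > h.py <<'E'
import numpy as np, cv2
from workcell import observe, snapshot, sign_off, tcp_to_grasp
def shot(cam,fn):
    s=snapshot(cam); cv2.imwrite('pics/'+fn+'.png',s['color']); 
    np.savez('pics/'+fn+'.npz',**{k:np.array(v) for k,v in s.items()}); return s
def load(fn): return np.load('pics/'+fn+'.npz')
def KD(s):
    f=192/np.tan(np.radians(float(s['vertical_fov']))/2)
    return np.array([[f,0,float(s['cx'])],[0,f,float(s['cy'])],[0,0,1]]),np.array([float(s['k1']),0,0,0.])
def w(s,u,v,z):
    K,D=KD(s); p=cv2.undistortPoints(np.array([[[u,v]]],float),K,D)[0,0]
    T=s['extrinsics']; d=T[:3,:3]@np.array([p[0],p[1],1]); o=T[:3,3]
    return (o+d*(z-o[2])/d[2])[:2]
def px(s,P):
    K,D=KD(s); T=np.linalg.inv(s['extrinsics'])
    return cv2.projectPoints(np.array([P],float),cv2.Rodrigues(T[:3,:3])[0],T[:3,3],K,D)[0][0,0]
E
python3 - <<'E'
from h import *
for c in ['scene','side','wrist']:
    s=shot(c,c+'0'); print(c,s['vertical_fov'],s['k1'],np.round(s['extrinsics'],3).tolist())
print(observe())
E
```

```text
scene 44.37113098999162 0.06871188166446246 [[-0.894, 0.26, -0.365, 1.069], [0.448, 0.509, -0.735, 0.956], [-0.005, -0.82, -0.572, 0.782], [0.0, 0.0, 0.0, 1.0]]
side 56.59747413994949 -0.09504792078238795 [[-0.969, -0.161, 0.185, 0.366], [-0.245, 0.596, -0.765, 0.964], [0.013, -0.787, -0.617, 0.792], [0.0, 0.0, 0.0, 1.0]]
wrist 68.64116322267563 -0.04336918740775596 [[1.0, 0.001, -0.002, 0.55], [0.0, -0.96, -0.28, 0.079], [-0.002, 0.28, -0.96, 0.384], [0.0, 0.0, 0.0, 1.0]]
{'time': 0.15, 'joints': array([-2.02805206e-01,  2.59164640e-01,  1.53578550e+00, -1.14529751e-05,
        1.34801422e+00, -2.02778057e-01]), 'qvel': array([ 0.00059837, -0.00142465, -0.0014819 , -0.00025176,  0.00122655,
        0.00204038]), 'tau': array([ 1.84710952e-03, -4.37643743e+01, -2.84233278e+01,  7.19930883e-02,
        3.80130450e-02, -3.72983607e-06]), 'eef_pos': array([5.49563284e-01, 1.05950036e-04, 1.93233149e-01]), 'tcp_rot': array([-2.22066304e+00, -2.22060839e+00,  1.19972370e-03]), 'ft_force': array([-0.39558419,  0.13664408, -0.0047012 ]), 'ft_torque': array([-0.00149172, -0.02018384,  0.02235723]), 'finger_force': 0.0, 'opening': 0.09310893539967716}
```

View pics/scene0.png

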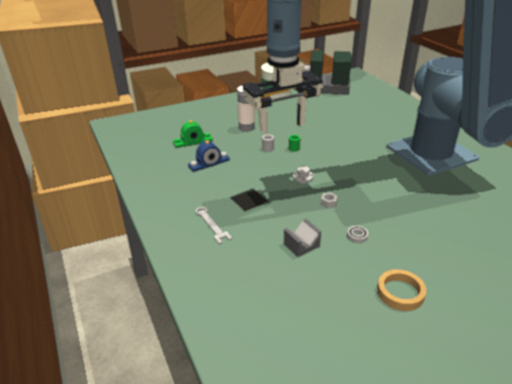

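View pics/wrist0.png

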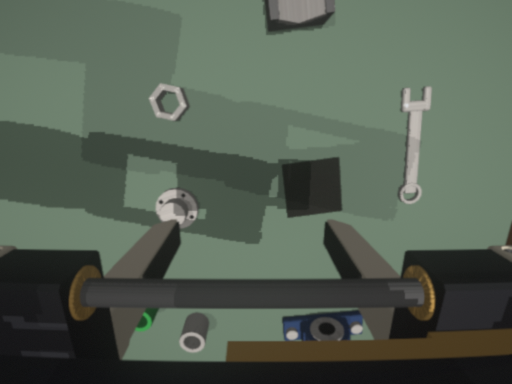

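Candidates: sleeve is either steel (267,142) or green (294,143) in the scene view, and I choose steel. Pillow block is either blue (208,155) or green (192,133), and I choose blue. The ring shapes are the nut (329,200), hexagonal; the bearing (358,233); and the tape (401,289), brown. The cover is at (302,175) and the mat at (250,199).

```bash
python3 - <<'E'
from h import *
s=load('scene0');W=load('wrist0')
cv2.imwrite('pics/crop.png',cv2.resize(s['color'][80:260,170:390],None,fx=3.2,fy=3.2,interpolation=cv2.INTER_CUBIC))
def p(n,s,u,v,z): print(n,np.round(w(s,u,v,z),3))
for uv in [(282,163),(338,158),(341,211),(289,216)]: p('matW',W,*uv,.004)
for uv in [(232,199),(252,190),(269,199),(248,208)]: p('matS',s,*uv,.004)
p('nutW',W,168,102,.022);p('nutS',s,329,200,.015)
p('coverW',W,176,207,.010);p('coverS',s,302,177,.01)
p('sleeveW',W,192,341,.045);p('sleeveS',s,267,137,.045)
p('bearS',s,358,233,.012)
p('green sl S',s,294,138,.045);p('pillow',s,209,162,.014);p('vb',s,302,240,.025);p('can',s,246,127,0);p('tape',s,402,290,.012)
p('spA',W,417,98,0);p('spB',W,410,193,0)
E
```

```text
matW [0.591 0.005]
matW [0.668 0.012]
matW [ 0.679 -0.066]
matW [ 0.604 -0.073]
matS [ 0.676 -0.051]
matS [ 0.607 -0.066]
matS [ 0.583 -0.004]
matS [0.654 0.007]
nutW [0.445 0.085]
nutS [0.444 0.089]
coverW [ 0.442 -0.058]
coverS [ 0.448 -0.052]
sleeveW [ 0.459 -0.262]
sleeveS [ 0.458 -0.265]
bearS [0.454 0.238]
green sl S [ 0.383 -0.219]
pillow [ 0.667 -0.253]
vb [0.602 0.211]
can [ 0.454 -0.441]
tape [0.483 0.439]
spA [0.768 0.092]
spB [ 0.779 -0.04 ]
```

View pics/crop.png

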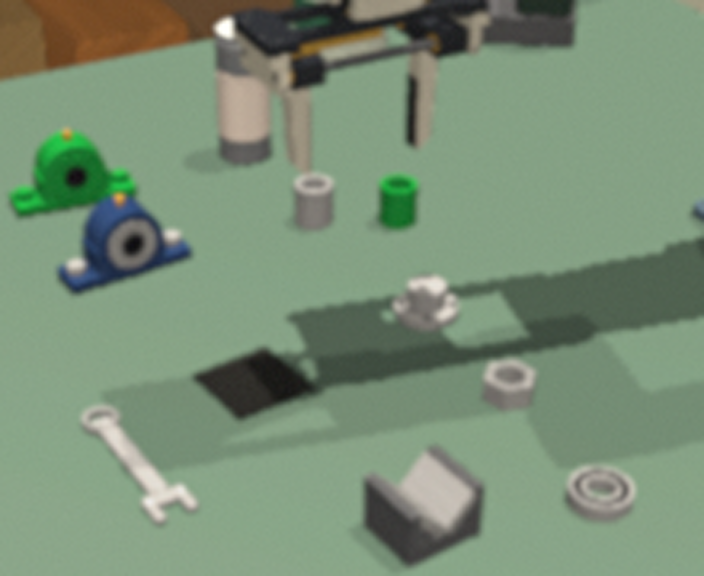

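The crop shows the steel sleeve, the green decoy sleeve to its right, and the blue block in front of the green one. The choices hold. The nut comes first, so I'm moving above it.

Call:
drive_tool(plan="0.0967 -0.1167 0 0 0 0; 0.0967 -0.1167 0 0 0 0; 0.0967 -0.1167 0 0 0 0; 0 0 0 0 0 0; 0 0 0 0 0 0")

```text
time: 0.65
eef_pos: [0.4447, 0.0875, 0.1942]
tcp_rot: [2.219, 2.223, 0.001]
ft_force: [0.4, -0.4, 0.1]
opening: 0.0932
finger_force: 0.0
```

```bash
python3 - <<'E'
from h import *
s=shot('wrist','w1'); o=observe(); print(o['eef_pos'],o['tcp_rot'],px(s,[.445,.087,.02]),px(s,[.635,-.03,.004]))
E
```

```text
[0.44555258 0.08694577 0.19415961] [2.21983223e+00 2.22140992e+00 9.42126056e-04] [251.64085463 168.68317402] [377.00027024 242.6445232 ]
```

View pics/w1.png

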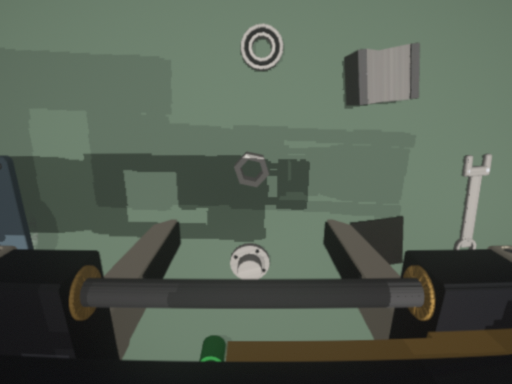

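The view shows the nut at about (251,169), the bearing at (262,47) and the cover at (250,263). I'm zooming on the nut for its yaw.

```bash
python3 - <<'E'
from h import *
s=load('w1')
cv2.imwrite('pics/c1.png',cv2.convertScaleAbs(cv2.resize(s['color'][144:194,220:282],None,fx=10,fy=10,interpolation=cv2.INTER_CUBIC),alpha=1.6))
print('bear',w(s,262,47,.015),'cover',w(s,250,262,.01))
for uv in [(403,217),(403,265),(350,222)]: print(w(s,*uv,.004))
for uv in [(411,44),(419,97),(345,54),(350,104)]: print('vb top?',w(s,*uv,.05))
E
```

```text
bear [0.45717302 0.23620747] cover [ 0.44286504 -0.05885511]
[0.66859895 0.01160608]
[ 0.68181777 -0.06903135]
[0.59003293 0.00388119]
vb top? [0.62088804 0.23522142]
vb top? [0.63831662 0.17901027]
vb top? [0.54778652 0.22335009]
vb top? [0.55808069 0.17000166]
```

View pics/c1.png

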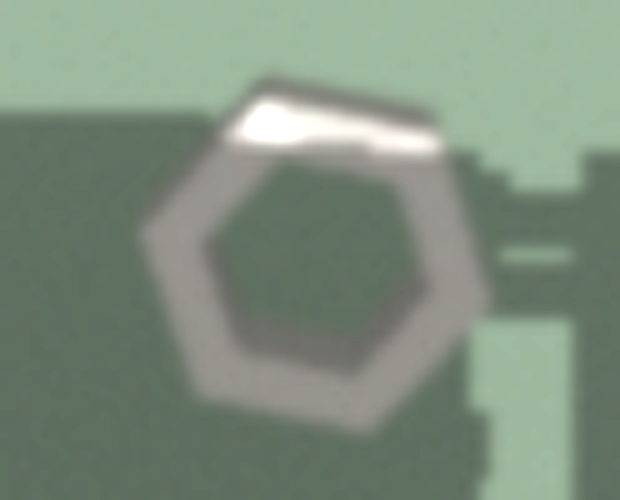

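Call:
drive_tool(plan="-0.008 0 0 0 0 -0.0236; 0 0 0.14 0 0 -0.0236; 0 0 0.14 0 0 0; 0 0 0.14 0 0 0; 0 0 0.14 0 0 0; 0 0 0.05 0 0 0; 0 0 0.027 0 0 0; 0 0 0 0 0 0", hand=0.1)

```text
time: 1.5
eef_pos: [0.4453, 0.084, 0.0018]
tcp_rot: [-1.869, -2.523, 0.002]
ft_force: [0.4, -0.3, -0.4]
opening: 0.0835
finger_force: 0.0
```

Call:
drive_tool(plan="0 0 0 0 0 0; 0 0 0 0 0 0; 0 0 0 0 0 0; 0 0 0 0 0 0; 0 0 0 0 0 0; 0 0 0 0 0 0; 0 0 0 0 0 0; 0 0 0 0 0 0", hand=1)

```text
time: 2.3
eef_pos: [0.445, 0.0846, 0.0028]
tcp_rot: [-1.869, -2.525, 0.0]
ft_force: [0.3, 0.2, -0.7]
opening: 0.0244
finger_force: 0.0
```

```bash
python3 - <<'E'
from h import *
s=shot('wrist','w2'); a=shot('side','s2')
K=cv2.resize(a['color'],(512,384))
cv2.imwrite('pics/w2s2.png',np.vstack([s['color'][60:340],a['color'][60:340]]))
print(px(s,[.445,.085,.0]),px(a,[.445,.085,0]),observe()['opening'])
E
```

```text
[251.35323557 216.72910531] [297.2701336  219.30392287] 0.016164809879060747
```

View pics/w2s2.png

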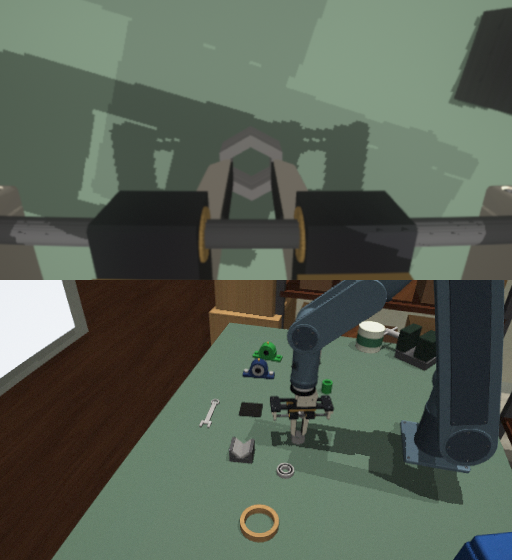

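```bash
python3 - <<'E'
from h import *
s=load('w2'); a=load('s2')
A=cv2.resize(s['color'][160:300,180:330],None,fx=4,fy=4,interpolation=cv2.INTER_CUBIC)
B=cv2.resize(a['color'][160:250,255:340],None,fx=6,fy=6,interpolation=cv2.INTER_CUBIC)[:560]
B=cv2.resize(B,(200,int(200*540/510)));C=np.zeros((560,800,3),np.uint8);C[:,:600]=A;C[:B.shape[0],600:]=B
cv2.imwrite('pics/z.png',C)
for dx in (-.01,.01):
  c,sn=np.cos(.297),np.sin(.297)
  print(px(s,[.445+dx*c,.085+dx*sn,.003]),px(s,[.445+dx*c,.085+dx*sn,.025]))
E
```

```text
[237.6462877 218.2672537] [236.03868254 231.05756554]
[265.05030223 218.27378147] [266.57187995 231.06538468]
```

View pics/z.png

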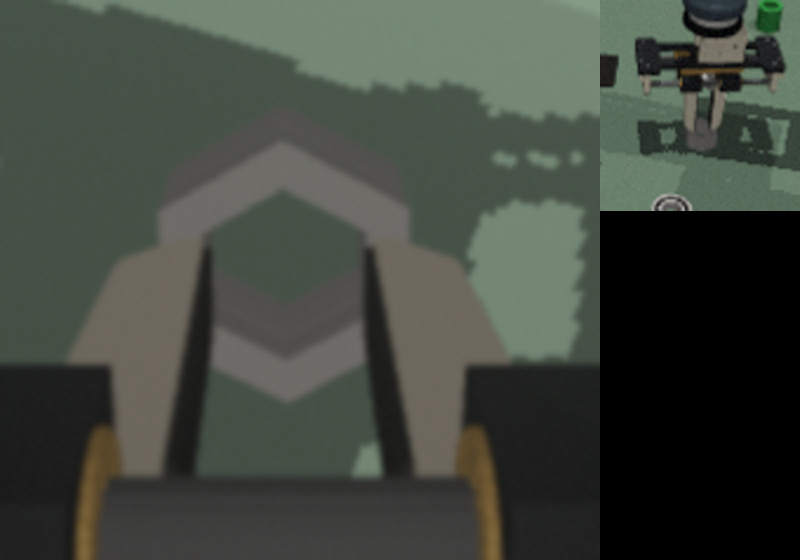

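The zoom shows the finger pads about 26 mm apart lying over the nut's top at image row ~221, which fits tips at z≈0.022–0.025. The tips appear to sit about 20 mm above the reported TCP. I'll open up and feel downward in small steps.

Call:
drive_tool(plan="0 0 0 0 0 0; 0 0 0 0 0 0; 0 0 0 0 0 0; 0 0 0 0 0 0; 0 0 0 0 0 0; 0 0 0 0 0 0; 0 0 0 0 0 0; 0 0 0 0 0 0; 0 0 0 0 0 0", hand=0.3)

```text
time: 3.3
eef_pos: [0.4449, 0.0847, 0.0027]
tcp_rot: [-1.869, -2.525, 0.0]
ft_force: [-0.1, 0.4, 0.6]
opening: 0.0648
finger_force: 0.0
```

Call:
drive_tool(plan="0 0 0.01 0 0 0; 0 0 0 0 0 0")

```text
time: 3.5
eef_pos: [0.4447, 0.0847, -0.0006]
tcp_rot: [-1.869, -2.525, 0.001]
ft_force: [-0.9, -0.2, 0.1]
opening: 0.0651
finger_force: 0.0
```

```bash
python3 - <<'E'
from h import *
o=observe();print(tcp_to_grasp,o['eef_pos'],o['ft_force'],o['opening'])
E
```

```text
0.0188 [ 0.44467113  0.08467883 -0.00061339] [-0.85706316 -0.23370296  0.14443725] 0.06513356046475241
```

Call:
drive_tool(plan="0 0 0.015 0 0 0; 0 0 0 0 0 0")

```text
time: 3.7
eef_pos: [0.4445, 0.0847, -0.0053]
tcp_rot: [-1.868, -2.524, 0.001]
ft_force: [-0.5, -0.0, -0.8]
opening: 0.0653
finger_force: 0.0
```

Call:
drive_tool(plan="0 0 0.01 0 0 0; 0 0 0 0 0 0")

```text
time: 3.9
eef_pos: [0.4447, 0.0847, -0.0081]
tcp_rot: [-1.869, -2.525, 0.001]
ft_force: [-0.6, 0.9, -0.6]
opening: 0.065
finger_force: 0.0
```

Call:
drive_tool(plan="0 0 0.01 0 0 0; 0 0 0 0 0 0")

```text
time: 4.1
eef_pos: [0.4447, 0.0847, -0.0111]
tcp_rot: [-1.869, -2.525, 0.0]
ft_force: [-0.0, -0.4, 0.7]
opening: 0.0652
finger_force: 0.0
```

Call:
drive_tool(plan="0 0 0.01 0 0 0; 0 0 0 0 0 0")

```text
time: 4.3
eef_pos: [0.4447, 0.0847, -0.0141]
tcp_rot: [-1.869, -2.525, 0.0]
ft_force: [0.7, -0.9, -0.7]
opening: 0.0651
finger_force: 0.0
```

Call:
drive_tool(plan="0 0 0.007 0 0 0; 0 0 0 0 0 0")

```text
time: 4.5
eef_pos: [0.4448, 0.0847, -0.0161]
tcp_rot: [-1.869, -2.525, 0.0]
ft_force: [0.2, -0.4, -0.0]
opening: 0.0651
finger_force: 0.0
```

Call:
drive_tool(plan="0 0 0.005 0 0 0; 0 0 0 0 0 0")

```text
time: 4.7
eef_pos: [0.4448, 0.0846, -0.0175]
tcp_rot: [-1.869, -2.525, 0.0]
ft_force: [-0.1, 1.1, 0.7]
opening: 0.0653
finger_force: 0.0
```

Call:
drive_tool(plan="0 0 0 0 0 0; 0 0 0 0 0 0; 0 0 0 0 0 0; 0 0 0 0 0 0; 0 0 0 0 0 0; 0 0 0 0 0 0", hand=1)

```text
time: 5.3
eef_pos: [0.4449, 0.0847, -0.0173]
tcp_rot: [-1.869, -2.525, 0.0]
ft_force: [-0.2, -0.4, 1.0]
opening: 0.0406
finger_force: 30.0
```

Call:
drive_tool(plan="0 0 -0.13 0 0 0; 0 0 -0.13 0 0 0.0236; 0 0 0 0 0 0.0236; -0.1123 0.0995 0 0 0 0; -0.1123 0.0995 0 0 0 0; -0.1123 0.0995 0 0 0 0; -0.1123 0.0995 0 0 0 0; -0.1123 0.0995 0 0 0 0; -0.1123 0.0995 0 0 0 0; -0.1123 0.0995 0 0 0 0; 0 0 0 0 0 0; 0 0 0 0 0 0")

```text
time: 6.5
eef_pos: [0.6534, -0.1518, 0.0592]
tcp_rot: [-2.222, -2.218, 0.001]
ft_force: [-0.9, -0.3, -2.6]
opening: 0.0406
finger_force: 30.0
```

```bash
python3 - <<'E'
from h import *
s=shot('wrist','w3');a=shot('scene','s3');print(observe()['eef_pos'])
C=np.zeros((384,800,3),np.uint8);C[:,:512]=s['color'];C[:,512:]=cv2.resize(a['color'][120:264,160:268],(288,384));cv2.imwrite('pics/w3.png',C)
print(px(s,[.654,-.151,0]),px(s,[.636,-.032,.004]))
E
```

```text
[ 0.65265242 -0.15007339  0.0598174 ]
[252.28782674 193.59269988] [229.95344001  54.44161023]
```

View pics/w3.png

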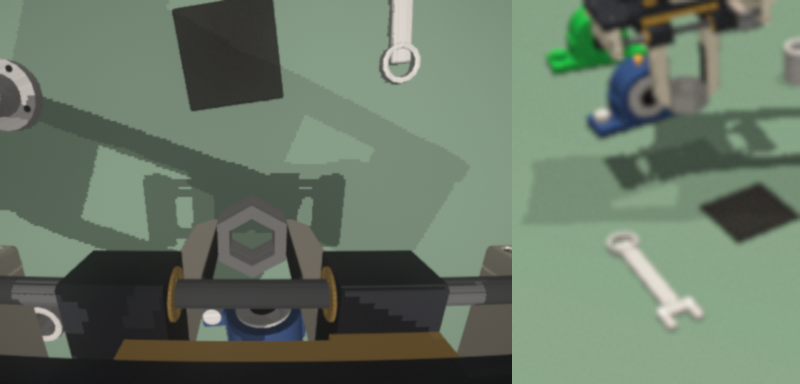

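The nut is held at (252,240). The mat's centre is at (229,54) against a predicted (230,54), and its yaw is about 8°. I'm lowering the nut now.

Call:
drive_tool(plan="0 0 0.1 0 0 0; 0 0 0.1 0 0 0; 0 0 0.04 0 0 0; 0 0 0.01 0 0 0; 0 0 0.005 0 0 0; 0 0 0 0 0 0")

```text
time: 7.2
eef_pos: [0.6549, -0.1513, -0.0144]
tcp_rot: [2.22, 2.22, 0.001]
ft_force: [0.3, 0.2, -1.8]
opening: 0.0405
finger_force: 30.0
```

Call:
drive_tool(plan="0 0 0 0 0 0; 0 0 0 0 0 0; 0 0 0 0 0 0; 0 0 0 0 0 0; 0 0 -0.1 0 0 0; 0 0 -0.15 0 0 0; 0 0 -0.15 0 0 0; 0.1 -0.1 -0.05 0 0 0;  0.1 -0.1 0 0 0 0; 0 -0.1 0 0 0 0; 0 0 0 0 0 0", hand=0.3)

```text
time: 8.3
eef_pos: [0.5603, -0.0896, 0.1195]
tcp_rot: [-2.219, -2.221, 0.002]
ft_force: [-0.8, 0.1, 0.2]
opening: 0.0648
finger_force: 0.0
```

Call:
drive_tool(plan="0.035 -0.13 0 0 0 0; 0.035 -0.13 0 0 0 0; 0.035 -0.131 0 0 0 0; 0 0 0 0 0 0; 0 0 0 0 0 0")

```text
time: 8.8
eef_pos: [0.4475, -0.0601, 0.1199]
tcp_rot: [2.221, 2.219, 0.001]
ft_force: [0.4, -0.2, -0.2]
opening: 0.0652
finger_force: 0.0
```

```bash
python3 - <<'E'
from h import *
s=shot('wrist','w4');print(observe()['eef_pos'])
C=np.zeros((384,800,3),np.uint8);C[:,:512]=s['color'];C[:280,512:]=cv2.resize(s['color'][150:290,180:324],(288,280));cv2.imwrite('pics/w4.png',C)
print(px(s,[.443,-.058,.032]),px(s,[.443,-.058,.01]),px(s,[.448,-.058,.01]),px(s,[.443,-.053,.01]),px(s,[.654,-.151,0.022]))
E
```

```text
[ 0.44843925 -0.06050798  0.11995113]
[246.98985769 183.94840778] [247.26896718 178.66615167] [251.80053312 178.66385402] [247.24928242 174.25287203] [426.34819708 257.69500597]
```

View pics/w4.png

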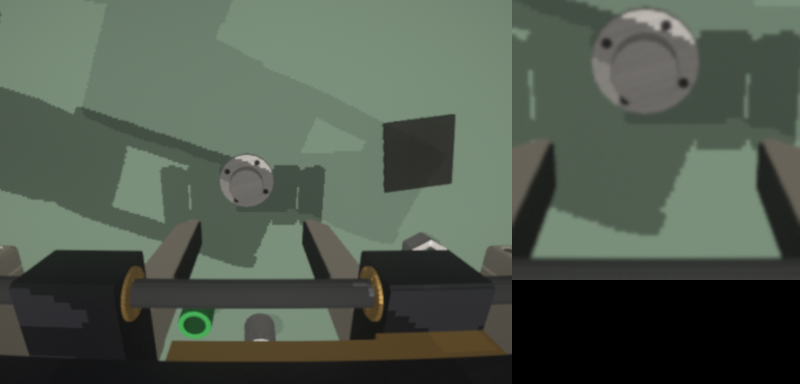

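The hub top is at (246,185) against a predicted (247,184). I'm gripping the hub.

Call:
drive_tool(plan="0.005 -0.0167 0.1 0 0 0; 0 0 0.13 0 0 0; 0 0 0.1 0 0 0; 0 0 0.05 0 0 0; 0 0 0.033 0 0 0; 0 0 0 0 0 0; 0 0 0 0 0 0")

```text
time: 9.55
eef_pos: [0.4429, -0.0587, -0.0044]
tcp_rot: [2.221, 2.221, 0.001]
ft_force: [-0.4, -0.5, -0.8]
opening: 0.065
finger_force: 0.0
```

Call:
drive_tool(plan="0 0 0 0 0 0; 0 0 0 0 0 0; 0 0 0 0 0 0; 0 0 0 0 0 0; 0 0 0 0 0 0; 0 0 0 0 0 0", hand=1)

```text
time: 10.15
eef_pos: [0.4418, -0.0583, -0.0044]
tcp_rot: [2.221, 2.221, 0.0]
ft_force: [-0.0, 0.3, 5.1]
opening: 0.0355
finger_force: 30.0
```

Call:
drive_tool(plan="0 0 -0.1 0 0 0; 0 0 -0.1 0 0 0; 0.0968 0.118 0 0 0 0; 0.0968 0.118 0 0 0 0; 0.0968 0.118 0 0 0 0; 0.0968 0.118 0 0 0 0; 0.0968 0.118 0 0 0 0; 0 0 0 0 0 0; 0 0 0.1 0 0 0; 0 0 0.07 0 0 0; 0 0 0.02 0 0 0; 0 0 0.006 0 0 0")

```text
time: 11.35
eef_pos: [0.6165, 0.0869, -0.0045]
tcp_rot: [-2.219, -2.219, 0.005]
ft_force: [-2.0, -0.8, 1.9]
opening: 0.0356
finger_force: 30.0
```

Call:
drive_tool(plan="0 0 0 0 0 0; 0 0 0 0 0 0")

```text
time: 11.55
eef_pos: [0.6191, 0.0867, -0.003]
tcp_rot: [2.221, 2.22, 0.001]
ft_force: [1.3, 0.1, -2.3]
opening: 0.0352
finger_force: 30.0
```

Call:
drive_tool(plan="0 0 0 0 0 0; 0 0 0 0 0 0; 0 0 0 0 0 0; 0 0 0 0 0 0; 0 0 -0.1 0 0 0; 0 0 -0.15 0 0 0; 0 0 -0.15 0 0 0; -0.1298 -0.0594 0 0 0 0; -0.1298 -0.0594 0 0 0 0; -0.1298 -0.0594 0 0 0 0; -0.1298 -0.0594 0 0 0 0; -0.1298 -0.0594 0 0 0 0", hand=0.35)

```text
time: 12.75
eef_pos: [0.5288, -0.109, 0.1168]
tcp_rot: [2.22, 2.221, 0.001]
ft_force: [0.3, -1.0, 0.3]
opening: 0.0602
finger_force: 0.0
```

Call:
drive_tool(plan="-0.1298 -0.0594 0 0 0 0; -0.1298 -0.0594 0 0 0 0; -0.1298 -0.0594 0 0 0 0; -0.1298 -0.0594 0 0 0 0; 0 0 0 0 0 0; 0 0 0 0 0 0")

```text
time: 13.35
eef_pos: [0.4578, -0.2642, 0.1166]
tcp_rot: [2.225, 2.218, 0.001]
ft_force: [-0.5, 0.2, -0.1]
opening: 0.0606
finger_force: 0.0
```

```bash
python3 - <<'E'
from h import *
s=shot('wrist','w5');a=shot('scene','s5');print(observe()['eef_pos'])
C=np.zeros((384,800,3),np.uint8);C[:,:512]=s['color'];C[:,512:]=cv2.resize(a['color'][110:254,220:328],(288,384));cv2.imwrite('pics/w5.png',C)
print(px(s,[.4585,-.2635,.045]),px(s,[.4635,-.2635,.045]),px(s,[.4585,-.2585,.045]),px(s,[.654,-.151,0.022]))
E
```

```text
[ 0.45844953 -0.26260521  0.1164662 ]
[252.15386099 189.8151591 ] [257.28669081 189.80368585] [252.1445967 184.868354 ] [453.18083336  71.53363717]
```

View pics/w5.png

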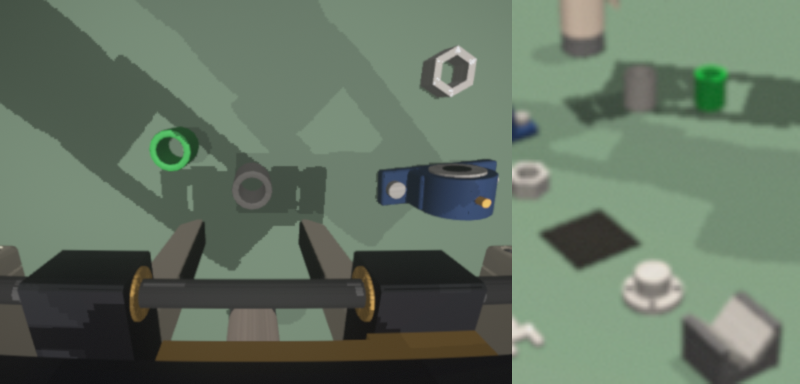

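The sleeve top is at (252,190), exactly as predicted. The nut at (453,71) is also as planned, and the cover stands hub up on the row. I'm gripping the sleeve.

Call:
drive_tool(plan="0 0 0.1 0 0 0; 0 0 0.13 0 0 0; 0 0 0.1 0 0 0; 0 0 0.05 0 0 0; 0 0 0.025 0 0 0; 0 0 0 0 0 0; 0 0 0 0 0 0")

```text
time: 14.15
eef_pos: [0.4591, -0.2633, -0.0043]
tcp_rot: [2.219, 2.222, 0.0]
ft_force: [-0.2, 0.7, 0.4]
opening: 0.0603
finger_force: 0.0
```

Call:
drive_tool(plan="0 0 0 0 0 0; 0 0 0 0 0 0; 0 0 0 0 0 0; 0 0 0 0 0 0; 0 0 0 0 0 0", hand=1)

```text
time: 14.65
eef_pos: [0.4584, -0.2638, -0.0043]
tcp_rot: [2.221, 2.221, -0.0]
ft_force: [-1.8, 0.6, 5.6]
opening: 0.0398
finger_force: 30.0
```

Call:
drive_tool(plan="0 0 -0.1 0 0 0; 0 0 -0.133 0 0 0; 0.1104 0.0846 0 0 0 0; 0.1104 0.0846 0 0 0 0; 0.1104 0.0846 0 0 0 0; 0.1104 0.0846 0 0 0 0; 0.1104 0.0846 0 0 0 0; 0.1104 0.0846 0 0 0 0; 0.1104 0.0846 0 0 0 0; 0 0 0 0 0 0; 0 0 0.08 0 0 0; 0 0 0 0 0 0")

```text
time: 15.85
eef_pos: [0.6327, -0.0308, 0.0372]
tcp_rot: [-2.216, -2.218, 0.006]
ft_force: [-1.0, 1.2, -4.2]
opening: 0.04
finger_force: 30.0
```

Call:
drive_tool(plan="0 0 0.09 0 0 0; 0 0 0.03 0 0 0; 0 0 0.016 0 0 0; 0 0 0 0 0 0; 0 0 0 0 0 0")

```text
time: 16.35
eef_pos: [0.6364, -0.032, 0.0009]
tcp_rot: [2.221, 2.22, 0.001]
ft_force: [0.1, 0.4, -2.5]
opening: 0.0398
finger_force: 30.0
```

Call:
drive_tool(plan="0 0 0.003 0 0 0; 0 0 0 0 0 0")

```text
time: 16.55
eef_pos: [0.6365, -0.0319, -0.0002]
tcp_rot: [2.221, 2.22, 0.001]
ft_force: [-0.2, 0.3, -2.0]
opening: 0.0396
finger_force: 30.0
```

Call:
drive_tool(plan="0 0 0 0 0 0; 0 0 0 0 0 0; 0 0 0 0 0 0; 0 0 0 0 0 0; 0 0 -0.1 0 0 0; 0 0 -0.15 0 0 0; 0 0 -0.15 0 0 0; 0.1116 -0.0746 0 0 0 0; 0.1116 -0.0746 0 0 0 0; 0.1116 -0.0746 0 0 0 0; 0.1116 -0.0746 0 0 0 0; 0.1116 -0.0746 0 0 0 0", hand=0.15)

```text
time: 17.75
eef_pos: [0.523, 0.1369, 0.1194]
tcp_rot: [2.222, 2.221, 0.001]
ft_force: [0.3, 0.2, -0.7]
opening: 0.0791
finger_force: 0.0
```

Call:
drive_tool(plan="0.1116 -0.0746 0 0 0 0; 0.1116 -0.0746 0 0 0 0; 0.1116 -0.0746 0 0 0 0; 0 0 0 0 0 0; 0 0 0 0 0 0")

```text
time: 18.25
eef_pos: [0.4566, 0.2369, 0.1194]
tcp_rot: [2.218, 2.224, 0.001]
ft_force: [0.8, 0.0, 0.8]
opening: 0.0792
finger_force: 0.0
```

```bash
python3 - <<'E'
from h import *
s=shot('wrist','w6');a=shot('scene','s6');print(observe()['eef_pos'])
C=np.zeros((384,800,3),np.uint8);C[:,:512]=s['color'];C[:,512:]=cv2.resize(a['color'][110:254,200:308],(288,384));cv2.imwrite('pics/w6.png',C)
print(px(s,[.457,.2365,.015]),px(s,[.462,.2365,.015]),px(s,[.457,.2415,.015]))
print(px(a,[.636,-.032,.049]))
E
```

```text
[0.45758479 0.23566863 0.11929945]
[251.80124304 182.16227406] [256.39903622 182.17527765] [251.81610158 177.69911083]
[247.34791931 185.62309885]
```

View pics/w6.png

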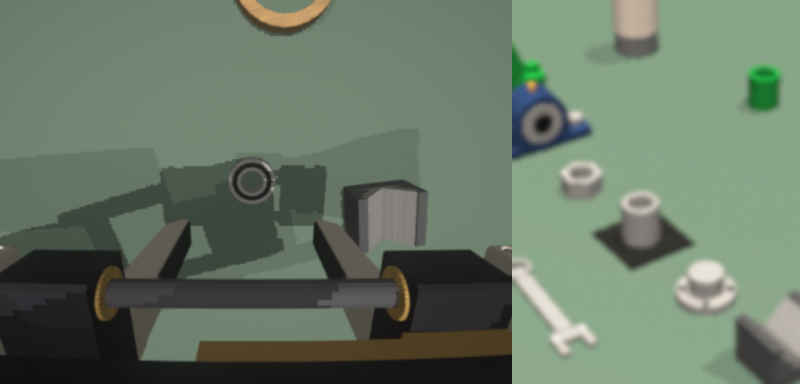

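The bearing is at (251,181), as predicted. The sleeve stands at the mat's centre with its top at scene (248,185), again as predicted. I'm gripping the bearing.

Call:
drive_tool(plan="0.002 0 0.1 0 0 0; 0 0 0.13 0 0 0; 0 0 0.13 0 0 0; 0 0 0.06 0 0 0; 0 0 0.025 0 0 0; 0 0 0.006 0 0 0; 0 0 0 0 0 0; 0 0 0 0 0 0")

```text
time: 19.15
eef_pos: [0.4582, 0.2369, -0.0149]
tcp_rot: [2.221, 2.22, 0.003]
ft_force: [0.6, -0.4, 0.3]
opening: 0.079
finger_force: 0.0
```

Call:
drive_tool(plan="0 0 0 0 0 0; 0 0 0 0 0 0; 0 0 0 0 0 0; 0 0 0 0 0 0; 0 0 0 0 0 0; 0 0 0 0 0 0", hand=1)

```text
time: 19.75
eef_pos: [0.4569, 0.237, -0.0159]
tcp_rot: [2.221, 2.221, 0.0]
ft_force: [-0.9, 0.5, 3.9]
opening: 0.0507
finger_force: 30.0
```

Call:
drive_tool(plan="0 0 -0.1 0 0 0; 0 0 -0.12 0 0 0; 0 0 -0.113 0 0 0; -0.1121 0.0748 0 0 0 0; -0.1121 0.0748 0 0 0 0; -0.1121 0.0748 0 0 0 0; -0.1121 0.0748 0 0 0 0; -0.1121 0.0748 0 0 0 0; -0.1121 0.0748 0 0 0 0; -0.1121 0.0748 0 0 0 0; -0.1121 0.0748 0 0 0 0; 0 0 0 0 0 0")

```text
time: 20.95
eef_pos: [0.6389, -0.0373, 0.083]
tcp_rot: [2.224, 2.215, -0.0]
ft_force: [-0.2, 0.8, -1.5]
opening: 0.0506
finger_force: 30.0
```

Call:
drive_tool(plan="0 0 0.06 0 0 0; 0 0 0 0 0 0; 0 0 0 0 0 0")

```text
time: 21.25
eef_pos: [0.6353, -0.0314, 0.0651]
tcp_rot: [-2.219, -2.22, 0.002]
ft_force: [0.5, 0.4, -0.8]
opening: 0.0507
finger_force: 30.0
```

```bash
python3 - <<'E'
from h import *
s=shot('wrist','w7');a=shot('scene','s7');b=shot('side','d7');print(observe()['eef_pos'],observe()['opening'])
C=np.zeros((384,800,3),np.uint8);C[:,:400]=cv2.resize(s['color'][130:322,160:360],(400,384));C[:,400:]=cv2.resize(a['color'][130:226,200:300],(400,384));cv2.imwrite('pics/w7.png',C)
E
```

```text
[ 0.6366306  -0.0316691   0.06654258] 0.05027674956920942
```

View pics/w7.png

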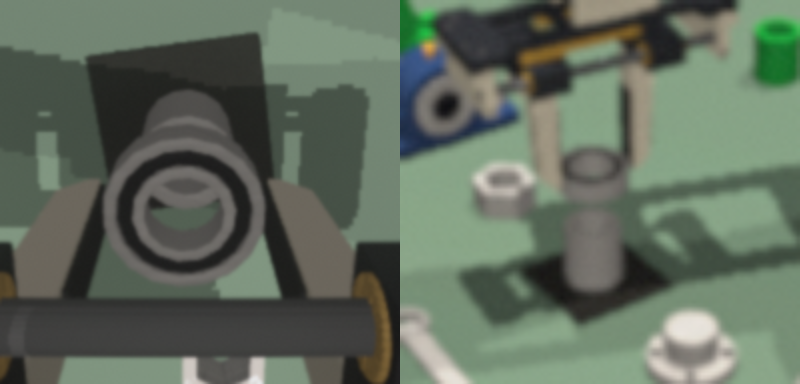

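The bearing is held level and lined up above the sleeve in both views. I'm lowering it.

Call:
drive_tool(plan="0 0 0.05 0 0 0; 0 0 0.04 0 0 0; 0 0 0.015 0 0 0; 0 0 0 0 0 0; 0 0 0 0 0 0")

```text
time: 21.9
eef_pos: [0.6366, -0.0322, 0.0345]
tcp_rot: [2.221, 2.221, 0.0]
ft_force: [-0.0, -0.5, -1.8]
opening: 0.0502
finger_force: 30.0
```

Call:
drive_tool(plan="0 0 0.005 0 0 0; 0 0 0 0 0 0")

```text
time: 22.1
eef_pos: [0.6369, -0.0323, 0.0332]
tcp_rot: [2.221, 2.221, 0.001]
ft_force: [1.2, -0.4, -0.3]
opening: 0.0507
finger_force: 30.0
```

Call:
drive_tool(plan="0 0 0 0 0 0; 0 0 0 0 0 0; 0 0 0 0 0 0; 0 0 0 0 0 0; 0 0 0 0 0 0; 0 0 -0.05 0 0 0; 0 0 -0.1 0 0 0; 0 0 -0.15 0 0 0; 0 0 -0.15 0 0 0; 0.05 -0.1 0 0 0 0; 0 -0.1 0 0 0 0; 0 0 0 0 0 0", hand=0.1)

```text
time: 23.3
eef_pos: [0.5733, -0.0164, 0.1694]
tcp_rot: [-2.22, -2.222, 0.001]
ft_force: [0.3, -0.1, 0.9]
opening: 0.0836
finger_force: 0.0
```

```bash
python3 - <<'E'
from h import *
s=shot('wrist','w8');a=shot('scene','s8');print(observe()['eef_pos'])
C=np.zeros((384,800,3),np.uint8);C[:,:400]=cv2.resize(s['color'],(400,300))[:,:].copy() if 0 else cv2.resize(s['color'][0:384,112:512],(400,384));C[:,400:]=cv2.resize(a['color'][130:274,190:340],(400,384));cv2.imwrite('pics/w8.png',C)
for P in ([.636,-.032,.064],[.653,-.151,.022],[.619,.087,.032]): print(px(s,P)-[112,0],(px(a,P)-[190,130])*2.667+[400,0])
E
```

```text
[ 0.57670803 -0.01723362  0.16924924]
[196.16865918 195.36041577] [552.54410616 136.31367771]
[197.47391317 268.58916424] [494.96784541 118.72553078]
[181.10559697  83.81295401] [620.02831099 219.09360646]
```

View pics/w8.png

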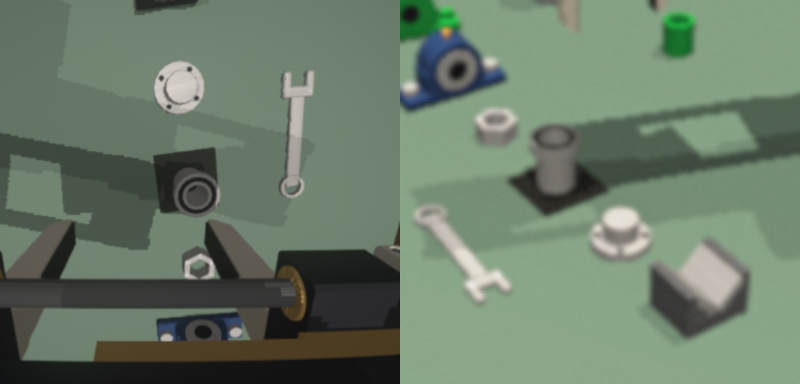

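All parts match the plan within a few mm: bearing at (197,195), nut at (198,268), and hub at (182,88), about 4 mm from its point. The gripper is clear.

```bash
python3 -c "
from h import *
print(sign_off())"
```

```text
the job is handed in; nothing more can be done
None
```

I set out all four parts along the row and handed the job in at about 23 s; the last picture showed each within about 5 mm of its target, and sign-off returned no verdict.

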